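# Lock the dust cap into the meter's sample port

### The arm

A 6-joint arm with a two-finger parallel gripper is mounted at the origin on the work surface. World frame = base frame: x ahead of the robot, y to its left, z up, the work surface at z = 0. Lengths are in m, angles in rad, forces in N, time in s.
With the tool pointing down it reaches from about 0.325 to 0.85 m from the base axis. Payload 4.4 kg.
Tool frame: the origin (TCP) lies on the centre line of the jaws, within the pads' length; the fingertips stand 25 mm ahead of it and the grasp point (between the pads) lies 6 mm ahead of it; z points along the fingers, y is the line along which they close (so a half turn about z gives the same grasp; the last joint's range is limited). The gripper opens to 94 mm and grips with 3 to 60 N. Pads are 16 mm wide; open, the fingers measure 119 mm over their backs; the gripper's body (75 mm by 177 mm) begins 78 mm behind the grasp point.
Start: joints at [-1.478, 0.207, 1.542, -0, 1.393, -0.15], TCP at [0.139, -0.558, 0.23] pointing down, gripper open.
Joint ranges: [-2.73, 2.73], [-0.86, 2.22], [0.23, 2.46], [-1.11, 4.25], [0.08, 2.63], [-2.82, 2.82]. Speed limits (rad/s): [2.79, 2.79, 3.14, 3.14, 3.14, 3.14].

### API

Orientations are given as a unit quaternion [w, x, y, z].
In Python, from plant import observe, cams, hand_in, nets gives the robot as it stands. The module is installed in compiled form; this text tells all that it offers.
- The arm moves only by the tool send_rows, never from a script. Its arguments are lists of equal length, an entry for each row: "fingers": the opening, from 0 (shut) to 1 (fully open); "offset": the shift along the world's x, y, z in a scale on which 1.0 is 1000 mm, a list of three; "rot": the turn, a rotation vector about the world's x, y, z in a scale on which 1.0 is 4 rad, a list of three. In form: {"fingers": [fingers, ...], "offset": [[dx, dy, dz], ...], "rot": [[wx, wy, wz], ...]}. A call has 1 to 12 rows; each row is the pose to reach, as a shift and turn from the pose commanded when the call began; what a row does not reach only later rows make up. A row lasts 1/12 s, in which the tool goes at most 41.7 mm and 7.16 degrees, less where a joint would pass 70% of its speed; a pose out of reach is approached as far as the arm can. A call with a gripper value outside its range is refused whole. The fingers move at their own pace and stop on an object; "force" is the grip in N (left out, the last holds). Time passes only in rows, so rows that repeat a pose let the fingers close. It gives the time, the measured TCP pose, the force, the opening and the grip force at its end, in the units of the state.
- observe(): the state, without advancing time (a new reading comes with each control period).
- cams.read_camera(name): name is "side" or "top" or "wrist"; returns (picture, depth): 420x560x3 uint8, red, green, blue; 420x560 float32, m along the optical axis (not along the pixel's ray), 0 where there is no reading.
- cams.camera_info(name): a dict with "fx", "fy", "cx", "cy" (pixels), "origin" and "orientation" of the camera in the world; the wrist camera has in their place "mount" (4x4, takes a point from camera to tool coordinates, whose origin is the TCP and whose axes are the flange's). Camera axes: x right, y down, z forward; pixel columns grow to the right and rows downward; lengths in m; the calibration is good to about 2 mm. A picture is of the moment at which its call begins: read the wrist's pose just before it. camera_info takes no time and is no camera call.
- hand_in(): hands the job in; it is judged then, once.
Trained networks look in the newest picture that a camera, given by its name, has taken for a name from the list of things; names that differ only in an ending like _2 or _b are one class to them, and where a whole thing is asked for, a point or a joint stands for the part that bears it (a point fixed in the world has none). Each returns a list of dicts, best first, with "confidence" (0 to 1); they miss things now and then, are a little off and sometimes report something else, mostly with a low value. They report only what shows in the picture. A call takes as long as a camera call. They do not tell look-alikes from the thing itself.
- nets.recognise(label, camera): "box" ([left, top, right, bottom] in pixels, round what is visible of it).
- nets.silhouettes(label, camera): "region" (420x560 bool, what is visible of it) and "box" ([left, top, right, bottom] in pixels, round what is visible of it).
The state is a dict: "time": time; "joint_pos": joint angles; "joint_vel": joint speeds; "joint_torque": joint torques, N m; "position": TCP position; "eef_rot": TCP orientation; "force": force on the tool from outside, world axes, zero at the start; "torque": the same for the moment, N m; "width": finger opening in m; "grip_force": force on a finger pad.
Only numpy, scipy, OpenCV 4.12 (cv2) and the standard library are available. Lean on these libraries where they do the work, as an engineer would, in place of code of your own. Each camera call takes 0.05 s, during which the arm holds its last target. There are 200 camera calls.

### The job

Close the meter's sample port with its dust cap, which lies on the bench: pinch the cap's two sprung tabs together, lift it, feel its plug into the round port with the tabs still pinched, and press it gently down against the sprung seal until the flange meets the rim. Then let the tabs spring out under the rim, so that the cap stays locked in level when you let go. Never lean hard on the port, and leave the cups and the wash bottle where they are.

Things in the scene. Friction and masses are not known exactly. Their poses are not given: they have to be found in the camera images.
- cap: Black plastic dust cap, upright on the bench, loose, about 75 g, fits the port at any yaw. Origin at the centre of the underside of its plug, z up. Plug: round, 52 mm in diameter, z = 0 to 10 mm, 1.2 mm chamfer round its foot. Flange: round, 68 mm in diameter, z = 10 to 14 mm. Two upright ears, at +y and -y, rise from the flange to z = 31 mm.
- cap_top (a point): Centre of the flange's top face, 14 mm above the cap's origin, midway between the ears. Each ear is 20 mm wide (x) and 5 mm thick; their outer faces are 32 mm apart (y) relaxed, 21 mm pinched to the stops. Fingertips resting on the flange outside the ears can press the cap down even while the fingers open.
- tab_left (a joint): travel (m) of the tab at the cap's +y side, moved by its ear: 0 relaxed (out), grows as pinched inwards, stop at 0.0055. Its flat tooth (12 mm wide, z = 0.5 to 3.5 mm of the cap) reaches 30.5 mm from the cap's axis when relaxed and withdraws into the plug when pinched. Spring force 4 N at 0, 8 N at the stop. Below about 0.003 the tooth cannot pass the port's rim.
- tab_right (a joint): the same for the tab at the cap's -y side.
- meter: White benchtop meter, fixed, 190 x 150 mm, housing top 55 mm above the bench, low raised display (to 82 mm) along its +x end. Origin at the centre of its underside, z up.
- port_nominal (a point): Point on the housing top where the port's axis nominally stands, 35 mm from the meter's middle towards its -x end. The port, an upright aluminium cup on a black collar, is NOT measured: its axis stands up to 5 mm off this point in the meter's x and in its y, and its rim at z = 30 to 40 mm of this point; find it by touch or sight.
- seal (a joint): travel (m) of the sprung rubber seal disc (42 mm in diameter) in the port: 0 at rest, its top 5.5 mm below the rim; grows as the plug presses it: about 0.0045 with the flange on the rim (home), about 0.003 after release, when the seal has lifted the cap 1.5 mm until its teeth bear on the lip's underside. 2 N at 0, 5 N at 0.0045.
- head (a joint): how far (m) the sprung port head (rim, bore, seal) is pushed down: 0 at rest; starts to sink at 3 N, then 8 N per mm; over 0.0025 (about 22 N) is too hard. Rim 76 mm in outside diameter, flat on top, round mouth 55 mm in diameter, lip 5 mm thick; below the lip the bore widens to 68 mm, where the cap's teeth spring out.
- cup_a: White plastic sample cup, 90 mm in diameter, 60 mm high, loose; a bystander. Origin at the centre of its underside.
- cup_b: As cup_a; a bystander.
- wash_bottle: White plastic wash bottle with a red top, 60 mm in diameter, 150 mm high, loose; a bystander. Origin at the centre of its underside.
Mind the look-alikes: they are no part of the job. Leave any pink or yellow look-alike of the cap alone.

How it is judged:
By the outcome, as a careful person would: the job done as asked, in the order asked, and still so for the second after the job is handed in, with the robot touching nothing.
It also fails if it takes over 51 s, if anything falls off the work surface, if the arm or the gripper's body presses on something with over 40 N, if the wrist force passes 120 N, or if a joint passes its speed limit or range.

## Working session

There is one attempt and no reset: what is moved stays moved. The work goes in short steps, Python scripts to look and compute and a tool call to move; the robot and the scene stay as the last step left them, time stands still between calls to the robot, and variables do not carry over. Pictures are saved under pics/ and viewed, at most 10 in all, crops included, and the job is handed in when it is done.

Besides the shell and the picture viewer there is one more tool, called as a command line: name --argument value ..., lists and objects as JSON in quotes. send_rows: Moves the arm, as the interface text tells. Its arguments: {"type":"object","properties":{"fingers":{"type":"array","items":{"type":"number"}},"offset":{"type":"array","items":{"type":"array","items":{"type":"number"}}},"rot":{"type":"array","items":{"type":"array","items":{"type":"number"}}},"force":{"type":"number"}},"required":["fingers","offset","rot"]}

```bash
mkdir -p pics; cat > h.py <<'E'
import numpy as np, cv2
from scipy.spatial.transform import Rotation as R
from plant import observe, cams, hand_in, nets
def q(o): return R.from_quat([o[1],o[2],o[3],o[0]]).as_matrix()
def pose(name, st=None):
    i=cams.camera_info(name)
    if 'mount' in i:
        st=st or observe(); T=np.eye(4); T[:3,:3]=q(st['eef_rot']); T[:3,3]=st['position']
        T=T@np.array(i['mount']); return i,T[:3,:3],T[:3,3]
    o=np.array(i['orientation']); 
    return i,(q(o) if o.size==4 else o),np.array(i['origin'])
def cloud(name,d,P):
    i,Rm,t=P; v,u=np.mgrid[0:420,0:560]
    p=np.stack([(u-i['cx'])/i['fx']*d,(v-i['cy'])/i['fy']*d,d],-1)
    return p@Rm.T+t
def snap(name):
    P=pose(name); im,d=cams.read_camera(name); return im,d,cloud(name,d,P),P
def save(im,f,s=1): cv2.imwrite('pics/'+f,cv2.resize(im[...,::-1],None,fx=s,fy=s,interpolation=cv2.INTER_CUBIC))
E
python3 - <<'E'
from h import *
print(observe())
ims=[]
for n in ('top','side'):
    im,d,c,P=snap(n); ims.append(im); print(n,P[2])
    np.savez(n+'.npz',im=im,d=d,c=c)
    for l in ('cap','meter','port_nominal','cup_a','wash_bottle'):
        try:
            for r in nets.silhouettes(l,n):
                m=r['region']&(d>0); p=c[m]
                print(n,l,round(r['confidence'],2),np.round(r['box']),np.round(np.median(p,0),3),p.min(0).round(3),p.max(0).round(3))
        except Exception as e: print(l,e)
save(ims[0],'top.png',1.4);save(ims[1],'side.png',1.4)
print(observe()['time'])
E
```

```text
{'time': 0.0, 'joint_pos': array([-1.47748132e+00,  2.07421257e-01,  1.54291960e+00,  4.02828273e-06,
        1.39345942e+00, -1.50499069e-01]), 'joint_vel': array([ 1.17386533e-03,  8.11164036e-04,  7.61658989e-04, -1.08525678e-03,
        7.56553916e-05, -4.78174366e-04]), 'joint_torque': array([-1.76144781e-04, -3.70876050e+01, -2.81415278e+01,  6.99109607e-02,
        3.60488612e-02, -1.86286652e-04]), 'position': array([ 0.13873049, -0.55726404,  0.22930631]), 'eef_rot': array([-1.10330425e-03,  9.92577974e-01,  1.21604881e-01,  3.35372813e-05]), 'force': array([ 0.09385213,  0.19989189, -0.61527894]), 'torque': array([0.02034202, 0.0253553 , 0.01004666]), 'grip_force': 0.0, 'width': 0.09385983280899451}
top [0.39335915 0.0046855  1.38238662]
top cap 0.95 [227. 237. 248. 256.] [0.511 0.115 0.015] [ 0.478  0.084 -0.   ] [0.543 0.145 0.034]
top cap 0.9 [209. 193. 233. 214.] [0.638 0.166 0.014] [ 0.606  0.134 -0.007] [0.672 0.201 0.036]
top cap 0.75 [191. 230. 208. 251.] [0.525 0.229 0.014] [ 0.495  0.196 -0.002] [0.559 0.262 0.036]
top meter 0.72 [300. 184. 370. 258.] [ 0.592 -0.1
[... 668 characters left out ...]
] [ 0.475  0.08  -0.004] [0.541 0.155 0.036]
side meter 0.96 [279. 140. 354. 209.] [ 0.596 -0.144  0.054] [ 0.46  -0.342 -0.007] [ 0.713 -0.064  0.093]
side port_nominal 0.88 [280. 140. 353. 207.] [ 0.596 -0.144  0.053] [ 0.46  -0.272 -0.006] [ 0.693 -0.064  0.093]
side cup_a 0.84 [230. 184. 258. 214.] [ 0.749 -0.002  0.03 ] [ 0.697 -0.037 -0.003] [0.787 0.054 0.065]
side cup_a 0.67 [334. 107. 360. 140.] [ 0.574 -0.448  0.033] [ 0.53  -0.548 -0.01 ] [ 0.616 -0.376  0.064]
side wash_bottle 0.98 [249. 313. 274. 359.] [0.487 0.423 0.096] [ 0.464  0.331 -0.003] [0.55  0.44  0.155]
side wash_bottle 0.61 [281. 139. 355. 210.] [ 0.594 -0.145  0.054] [ 0.46  -0.276 -0.002] [ 0.713 -0.059  0.093]
0.6
```

```bash
python3 - <<'E'
import numpy as np,cv2
a=np.load('top.npz')['im'];b=np.load('side.npz')['im']
f=lambda im,r,c,s:cv2.resize(im[r[0]:r[1],c[0]:c[1],::-1],(400,int(400*(r[1]-r[0])/(c[1]-c[0]))),interpolation=cv2.INTER_CUBIC)
p=[f(a,(140,290),(180,380),0),f(b,(120,320),(200,400),0)]
h=max(x.shape[0] for x in p)
p=[np.pad(x,((0,h-x.shape[0]),(0,0),(0,0))) for x in p]
cv2.imwrite('pics/a.png',np.hstack(p))
for n,bx in (('top',[(227,237,248,256),(209,193,233,214),(191,230,208,251)]),('side',[(291,244,312,270),(240,245,265,266),(266,280,295,299)])):
    im=np.load(n+'.npz')['im']
    for q in bx: print(n,q,np.median(im[q[1]+4:q[3]-4,q[0]+4:q[2]-4].reshape(-1,3),0))
# heights of meter
c=np.load('top.npz')['c'];m=(c[...,2]>.045)&(c[...,2]<.13)&(c[...,1]<-.05)&(c[...,1]>-.33)&(c[...,0]<.75)&(c[...,0]>.4)
p=c[m]
h=p[(p[:,2]<.065)]; print(cv2.minAreaRect(h[:,:2].astype('f4')*1000))
for lo,hi in ((.072,.086),(.086,.1)):
    k=p[(p[:,2]>lo)&(p[:,2]<hi)]; print(lo,len(k),k.mean(0),cv2.minAreaRect(k[:,:2].astype('f4')*1000))
E
```

```text
top (227, 237, 248, 256) [166. 116. 125.]
top (209, 193, 233, 214) [182.  157.5  87. ]
top (191, 230, 208, 251) [71. 69. 67.]
side (291, 244, 312, 270) [186.5 118.  131.5]
side (240, 245, 265, 266) [198. 169.  86.]
side (266, 280, 295, 299) [65. 63. 60.]
((576.16357421875, -175.35153198242188), (150.21792602539062, 187.10348510742188), 64.0299072265625)
0.072 916 [ 0.61463412 -0.1950675   0.07983569] ((586.708740234375, -180.20562744140625), (145.44259643554688, 165.7128448486328), 64.00284576416016)
0.086 316 [ 0.57011815 -0.17498523  0.08861194] ((585.9688720703125, -179.05335998535156), (118.70184326171875, 157.74566650390625), 63.97487258911133)
```

View pics/a.png

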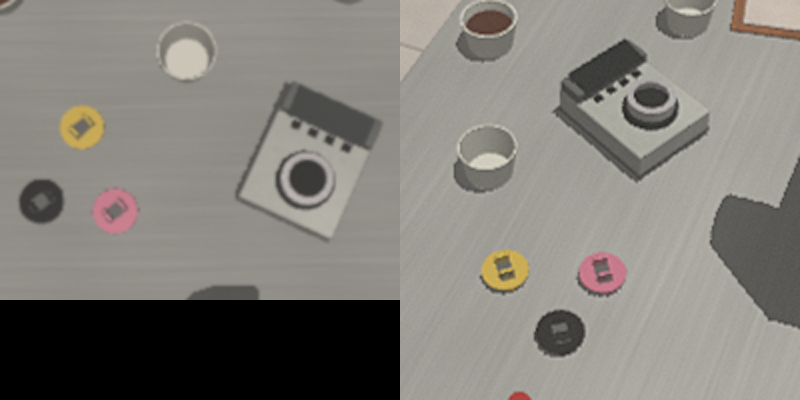

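The top view has three cap candidates (crop pixels): yellow (81,127), pink (116,210) and black (41,201). The black one fits the description ("black plastic"). It is in the top camera box [191,230,208,251] and at world (0.525, 0.230). The meter's display faces up and to the right, and the port ring is at crop (306,178). I'll look at the port with the wrist camera on the way to the cap.

```bash
python3 - <<'E'
from h import *
i=cams.camera_info('wrist'); print(i)
s=observe();print(s['time'],s['position'])
c=np.load('top.npz')['c'];
p=c[(c[...,2]>.084)&(c[...,2]<.1)&(c[...,1]<-.05)&(c[...,1]>-.33)&(c[...,0]<.585)&(c[...,0]>.4)]
print(len(p),p.mean(0),cv2.minEnclosingCircle(p[:,:2].astype('f4')*1000))
E
```

```text
{'fx': 362.42048317488894, 'fy': 362.42048317488894, 'cx': 278.88890371089957, 'cy': 213.49843993842595, 'mount': array([[ 2.20380216e-04, -9.66123979e-01, -2.58078300e-01,
         7.44687099e-02],
       [ 9.99998483e-01,  6.58837292e-04, -1.61245105e-03,
        -4.57232255e-04],
       [ 1.72785923e-03, -2.58077553e-01,  9.66122658e-01,
        -1.54240718e-01],
       [ 0.00000000e+00,  0.00000000e+00,  0.00000000e+00,
         1.00000000e+00]])}
0.6 [ 0.13877618 -0.55801126  0.23047313]
311 [ 0.54627745 -0.16542174  0.08807352] ((546.8414916992188, -165.45294189453125), 38.37498092651367)
```

send_rows --fingers '[1,1,1,1,1,1,1,1,1,1,1,1]' --offset '[[0.029,0.028,0],[0.058,0.056,0],[0.087,0.084,0],[0.116,0.112,0],[0.145,0.14,0],[0.174,0.168,0],[0.203,0.196,0],[0.232,0.224,0],[0.261,0.252,0],[0.29,0.28,0],[0.319,0.308,0],[0.348,0.336,0]]' --rot '[[0,0,0],[0,0,0],[0,0,0],[0,0,0],[0,0,0],[0,0,0],[0,0,0],[0,0,0],[0,0,0],[0,0,0],[0,0,0],[0,0,0]]'

```text
time: 1.6
position: [0.488, -0.2204, 0.2308]
eef_rot: [0.0, 0.993, 0.122, 0.0]
force: [-0.0, -0.6, -0.3]
width: 0.0936
grip_force: 0.0
```

send_rows --fingers '[1,1,1,1,1]' --offset '[[0.029,0.028,0],[0.05,0.05,0],[0.06,0.057,0],[0.06,0.057,0],[0.06,0.057,0]]' --rot '[[0,0,0],[0,0,0],[0,0,0],[0,0,0],[0,0,0]]'

```text
time: 2.02
position: [0.5465, -0.1653, 0.2302]
eef_rot: [0.0, 0.993, 0.122, -0.001]
force: [-0.0, -0.3, 0.2]
width: 0.094
grip_force: 0.0
```

```bash
cat > port.py <<'E'
from h import *
import sys
s=observe();print(s['time'],s['position'],R.from_matrix(q(s['eef_rot'])).as_euler('zyx',degrees=True))
im,d,c,P=snap('wrist'); np.savez(sys.argv[1]+'.npz',im=im,d=d,c=c); save(im,sys.argv[1]+'.png')
g=np.hypot(c[...,0]-.547,c[...,1]+.165)
z=c[(g>.030)&(g<.036)&(d>0),2]; zr=np.median(z); print('rim z',zr,z.std())
m=(abs(c[...,2]-zr)<.003)&(g<.05)&(d>0); m8=m.astype('u1')
cs,h=cv2.findContours(m8,cv2.RETR_CCOMP,cv2.CHAIN_APPROX_NONE)
i,Rm,t=P
for k in cs:
    if len(k)<80: continue
    k=k[:,0,:].astype(float)
    ray=np.c_[(k[:,0]-i['cx'])/i['fx'],(k[:,1]-i['cy'])/i['fy'],np.ones(len(k))]@Rm.T
    w=t+ray*((zr-t[2])/ray[:,2])[:,None]
    A=np.c_[w[:,:2],np.ones(len(w))]; x=np.linalg.lstsq(A,(w[:,:2]**2).sum(1),rcond=None)[0]
    print(len(k),'centre',x[:2]/2,'r',np.sqrt(x[2]+(x[:2]**2).sum()/4))
E
python3 port.py port1
```

```text
2.0167 [ 0.54648708 -0.16531274  0.23023608] [-1.40259059e+01 -6.02223547e-02  1.79960531e+02]
rim z 0.31779153414256694 0.11090067521198083
95 centre [ 0.56979829 -0.2083566 ] r 0.0028471360167625966
974 centre [ 0.55334217 -0.16508823] r 0.03393156872331524
```

View pics/port1.png

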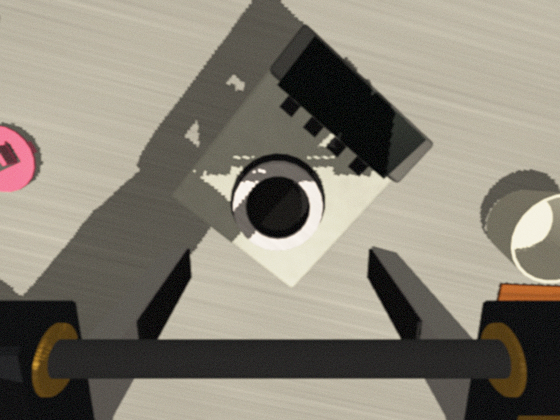

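The wrist view shows the port ring at about (277,203), its dark mouth from about 247 to 308, and the display at upper right. The depth mask needs restricting so it drops the gripper.

```bash
sed -i "s/^g=np.hypot.*/g=np.hypot(c[...,0]-.547,c[...,1]+.165); d=np.where(c[...,2]<.13,d,0)/; s/^im,d,c,P=snap.*/if len(sys.argv)>2:\n    z=np.load(sys.argv[1]+'.npz'); im,d,c=z['im'],z['d'],z['c']; P=pose('wrist')\nelse:\n    im,d,c,P=snap('wrist'); np.savez(sys.argv[1]+'.npz',im=im,d=d,c=c); save(im,sys.argv[1]+'.png')/" port.py; python3 port.py port1 x
python3 - <<'E'
from h import *
c=np.load('top.npz')['c']
# cap estimate
g=np.hypot(c[...,0]-.525,c[...,1]-.23)<.045
f=c[g&(c[...,2]>.006)]; print(len(f),cv2.minEnclosingCircle(f[:,:2].astype('f4')*1000))
z=np.load('port1.npz');c=z['c'];h=c[(abs(c[...,2]-.055)<.006)&(np.hypot(c[...,0]-.576,c[...,1]+.175)<.14)]
print('meter top',np.median(h[:,2]),cv2.minAreaRect(h[:,:2].astype('f4')*1000))
E
```

```text
2.0667 [ 0.54597924 -0.16595031  0.23021855] [-1.39338361e+01 -6.67534817e-02  1.79967399e+02]
rim z 0.08789463151698848 0.006724434369637777
252 centre [ 0.54554575 -0.16338763] r 0.0373748649196324
183 centre [ 0.54579298 -0.16337028] r 0.027319285228326277
399 ((520.1196899414062, 230.59486389160156), 40.352657318115234)
meter top 0.05501302430054236 ((557.3801879882812, -163.5326690673828), (150.30963134765625, 147.0773468017578), 64.10346221923828)
```

send_rows --fingers '[1,1,1,1,1,1,1,1,1,1,1,1]' --offset '[[-0.002,0.04,0],[-0.004,0.08,0],[-0.006,0.12,0],[-0.008,0.16,0],[-0.01,0.2,0],[-0.012,0.24,0],[-0.014,0.28,0],[-0.017,0.32,0],[-0.02,0.36,0],[-0.022,0.395,0],[-0.022,0.395,0],[-0.022,0.395,0]]' --rot '[[0,0,0],[0,0,0],[0,0,0],[0,0,0],[0,0,0],[0,0,0],[0,0,0],[0,0,0],[0,0,0],[0,0,0],[0,0,0],[0,0,0]]'

```text
time: 3.07
position: [0.5246, 0.2295, 0.2304]
eef_rot: [0.0, 0.993, 0.122, -0.0]
force: [0.2, -0.2, -0.1]
width: 0.0938
grip_force: 0.0
```

```bash
cat > cap.py <<'E'
from h import *
import sys
s=observe();print(s['time'],s['position'])
im,d,c,P=snap('wrist'); np.savez(sys.argv[1]+'.npz',im=im,d=d,c=c)
x0=np.array([.525,.23])
g=np.hypot(c[...,0]-x0[0],c[...,1]-x0[1])<.05
m=g&(d>0)&(c[...,2]>.008)&(c[...,2]<.05)
f=c[m]; print('flange',len(f),cv2.minEnclosingCircle(f[:,:2].astype('f4')*1000))
fl=f[f[:,2]<.020]; print('fl z',np.median(fl[:,2]))
e=f[f[:,2]>.024]; print('ears',len(e),e.mean(0),np.percentile(e[:,2],90))
r=cv2.minAreaRect(e[:,:2].astype('f4')*1000); print(r)
ctr=e[:,:2].mean(0); u,sv,vt=np.linalg.svd(e[:,:2]-ctr); print(sv,np.degrees(np.arctan2(vt[:,1],vt[:,0])))
k=cv2.kmeans(e[:,:2].astype('f4'),2,None,(3,50,1e-6),5,cv2.KMEANS_PP_CENTERS); print(k[2],np.degrees(np.arctan2(*(k[2][1]-k[2][0])[::-1])))
v,uu=np.where(m); a,b=max(v.min()-25,0),max(uu.min()-25,0)
print('px',uu.min(),uu.max(),v.min(),v.max())
save(im[a:v.max()+25,b:uu.max()+25],sys.argv[1]+'.png',3)
E
python3 cap.py cap1
```

```text
3.0667 [0.52455289 0.22951867 0.23043887]
flange 3230 ((525.1200561523438, 231.30197143554688), 33.81272888183594)
fl z 0.014073446087906366
ears 237 [0.52532672 0.23161515 0.03054063] 0.03199877553315552
((525.1422729492188, 231.3042755126953), (20.067087173461914, 33.00731658935547), 35.426692962646484)
[0.21111898 0.08996135] [ 125.80635951 -144.19364049]
[[0.53351283 0.22022949]
 [0.51761025 0.24234748]] 125.71569
px 246 310 157 220
```

View pics/cap1.png

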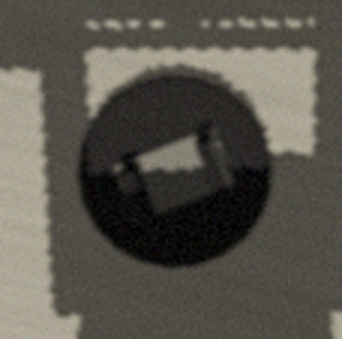

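The crop shows the black cap with its two ears at crop (125,175) and (212,150). The cap centre is (0.525, 0.2314), the flange top is at z 0.014 and the ear axis is at 125.7°, so it is confirmed as the target. The port centre is (0.5457, -0.1634) and its rim is at z 0.088. Next I turn by +0.379 rad and go down.

The manual's scale: turns go in shares of 4 rad. Converting my numbers, 0.379 rad is 0.0948.

send_rows --fingers '[0.6,0.6,0.6,0.6,0.6,0.6,0.6,0.6,0.6,0.6]' --offset '[[0,0.001,-0.03],[0,0.0015,-0.06],[0,0.0015,-0.09],[0,0.0015,-0.12],[0,0.0015,-0.14],[0,0.0015,-0.16],[0,0.0015,-0.175],[0,0.0015,-0.185],[0,0.0015,-0.1895],[0,0.0015,-0.1895]]' --rot '[[0,0,0.025],[0,0,0.05],[0,0,0.075],[0,0,0.0948],[0,0,0.0948],[0,0,0.0948],[0,0,0.0948],[0,0,0.0948],[0,0,0.0948],[0,0,0.0948]]'

```text
time: 3.95
position: [0.5249, 0.2297, 0.0406]
eef_rot: [0.0, 0.952, 0.305, -0.001]
force: [-0.5, -0.3, 0.6]
width: 0.0565
grip_force: 0.0
```

send_rows --fingers '[0.2,0.2,0.15,0.15,0.15,0.15,0.15,0.15]' --offset '[[0,0,0],[0,0,0],[0,0,0],[0,0,0],[0,0,0],[0,0,0],[0,0,0],[0,0,0]]' --rot '[[0,0,0],[0,0,0],[0,0,0],[0,0,0],[0,0,0],[0,0,0],[0,0,0],[0,0,0]]' --force 25

```text
time: 4.62
position: [0.5256, 0.2317, 0.042]
eef_rot: [0.0, 0.952, 0.307, 0.001]
force: [0.6, -0.6, 5.6]
width: 0.02
grip_force: 25.0
```

send_rows --fingers '[0.15,0.15,0.15,0.15,0.15,0.15,0.15,0.15,0.15,0.15,0.15,0.15]' --offset '[[0,0,0.015],[0,0,0.045],[0,0,0.085],[0,0,0.125],[0,-0.01,0.16],[-0.003,-0.045,0.17],[-0.006,-0.085,0.17],[-0.01,-0.125,0.17],[-0.013,-0.165,0.17],[-0.016,-0.205,0.17],[-0.02,-0.245,0.17],[-0.023,-0.285,0.17]]' --rot '[[0,0,0],[0,0,0],[0,0,0],[0,0,0],[0,0,0],[0,0,0],[0,0,0],[0,0,0],[0,0,0],[0,0,0],[0,0,0],[0,0,0]]'

```text
time: 5.62
position: [0.5007, -0.0548, 0.2105]
eef_rot: [-0.0, 0.952, 0.307, -0.0]
force: [1.4, -0.1, -0.3]
width: 0.0201
grip_force: 25.0
```

send_rows --fingers '[0.15,0.15,0.15,0.15,0.15,0.15,0.15,0.15]' --offset '[[-0.003,-0.04,0],[-0.006,-0.08,0],[-0.01,-0.115,0],[-0.012,-0.14,0],[-0.013,-0.15,0],[-0.013,-0.15,0],[-0.013,-0.15,0],[-0.013,-0.15,0]]' --rot '[[0,0,0],[0,0,0],[0,0,0],[0,0,0],[0,0,0],[0,0,0],[0,0,0],[0,0,0]]'

```text
time: 6.28
position: [0.4887, -0.2019, 0.2105]
eef_rot: [-0.001, 0.952, 0.307, -0.0]
force: [-0.1, -0.1, -0.7]
width: 0.0203
grip_force: 25.0
```

```bash
python3 port.py port2; python3 - <<'E'
from h import *
s=observe(); Rt=q(s['eef_rot']); t=np.array(s['position'])
z=np.load('port2.npz'); im,d,c=z['im'],z['d'],z['c']
i,Rm,tc=pose('wrist',s)
l=(c-t)@Rt   # tool coords
black=(im.max(-1)<70)
m=(d>0)&(l[...,2]>.015)&(l[...,2]<.045)&(np.hypot(l[...,0],l[...,1])<.045)
p=l[m]; print('cap pts',len(p),np.percentile(p[:,2],[5,50,95]))
fl=p[(p[:,2]>.022)&(p[:,2]<.035)]
A=np.c_[fl,np.ones(len(fl))]
pl=np.linalg.lstsq(np.c_[fl[:,:2],np.ones(len(fl))],fl[:,2],rcond=None)[0]; print('plane tilt',pl)
print('enc',cv2.minEnclosingCircle(fl[:,:2].astype('f4')*1000),fl[:,0].min(),fl[:,0].max(),fl[:,1].min(),fl[:,1].max())
print('port nominal in tool', (np.array([.5457,-.1634,.088])-t)@Rt)
E
```

```text
6.2833 [ 0.48872531 -0.20186768  0.21051276] [-3.57605559e+01 -4.05200817e-02 -1.79920444e+02]
rim z 0.08804765638695963 0.0035156401534720914
291 centre [ 0.54572523 -0.16292816] r 0.03737114638234698
212 centre [ 0.54572406 -0.16291972] r 0.027381519720902678
cap pts 7609 [0.02341754 0.02822838 0.02933306]
plane tilt [0.00297491 0.00345192 0.02820554]
enc ((-1.2973370552062988, -1.2532353401184082), 34.136417388916016) -0.034877329999548436 0.032740430505372294 -0.03505751358632378 0.03278630474586631
port nominal in tool [0.0685301  0.00227654 0.12269044]
```

View pics/port2.png

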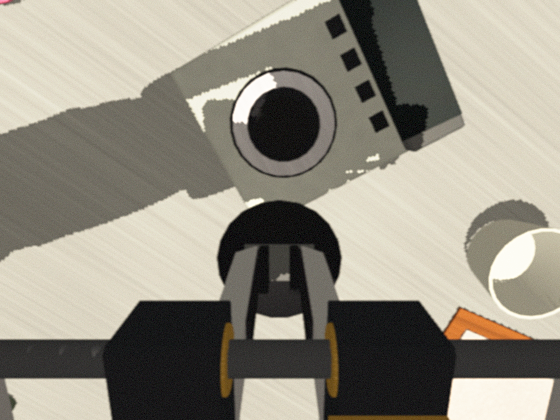

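The cap is held level and pinched: the flange disc is centred at (280,255) and the port at (283,122). The same camera gives the cap at (-1.3, -1.25) mm in the tool frame and the port at (0.5457, -0.1629). The TCP target is therefore about (0.5475, -0.1632).

send_rows --fingers '[0.15,0.15,0.15,0.15,0.15,0.15,0.15,0.15]' --offset '[[0.03,0.02,0],[0.05,0.033,0],[0.0588,0.0387,-0.01],[0.0588,0.0387,-0.035],[0.0588,0.0387,-0.06],[0.0588,0.0387,-0.073],[0.0588,0.0387,-0.073],[0.0588,0.0387,-0.073]]' --rot '[[0,0,0],[0,0,0],[0,0,0],[0,0,0],[0,0,0],[0,0,0],[0,0,0],[0,0,0]]'

```text
time: 7.0
position: [0.5465, -0.1636, 0.1365]
eef_rot: [-0.001, 0.952, 0.307, -0.001]
force: [-0.6, 0.4, 0.3]
width: 0.0204
grip_force: 25.0
```

send_rows --fingers '[0.15,0.15,0.15,0.15,0.15,0.15]' --offset '[[0,0,-0.002],[0,0,-0.004],[0,0,-0.006],[0,0,-0.008],[0,0,-0.008],[0,0,-0.008]]' --rot '[[0,0,0],[0,0,0],[0,0,0],[0,0,0],[0,0,0],[0,0,0]]'

```text
time: 7.5
position: [0.5476, -0.1649, 0.1301]
eef_rot: [0.0, 0.952, 0.306, 0.0]
force: [0.7, -0.1, -1.0]
width: 0.0204
grip_force: 25.0
```

send_rows --fingers '[0.15,0.15,0.15]' --offset '[[0,0,-0.001],[0,0,-0.0015],[0,0,-0.0015]]' --rot '[[0,0,0],[0,0,0],[0,0,0]]'

```text
time: 7.75
position: [0.5475, -0.1648, 0.1283]
eef_rot: [-0.0, 0.952, 0.306, -0.0]
force: [0.6, 0.0, -0.5]
width: 0.0202
grip_force: 25.0
```

send_rows --fingers '[0.15,0.15,0.15]' --offset '[[0,0,-0.001],[0,0,-0.001],[0,0,-0.001]]' --rot '[[0,0,0],[0,0,0],[0,0,0]]'

```text
time: 8.0
position: [0.5475, -0.1648, 0.1273]
eef_rot: [-0.0, 0.952, 0.306, -0.0]
force: [0.2, -0.3, -0.2]
width: 0.0201
grip_force: 25.0
```

send_rows --fingers '[0.15,0.15,0.15]' --offset '[[0,0,-0.001],[0,0,-0.0015],[0,0,-0.0015]]' --rot '[[0,0,0],[0,0,0],[0,0,0]]'

```text
time: 8.25
position: [0.5475, -0.1648, 0.1258]
eef_rot: [-0.0, 0.952, 0.306, -0.0]
force: [-0.3, 0.2, -1.4]
width: 0.0201
grip_force: 25.0
```

send_rows --fingers '[0.15,0.15,0.15]' --offset '[[0,0,-0.001],[0,0,-0.001],[0,0,-0.001]]' --rot '[[0,0,0],[0,0,0],[0,0,0]]'

```text
time: 8.5
position: [0.5475, -0.1648, 0.1248]
eef_rot: [-0.0, 0.952, 0.306, -0.0]
force: [-0.5, -0.4, -1.3]
width: 0.0203
grip_force: 25.0
```

send_rows --fingers '[0.15,0.15,0.15,0.15]' --offset '[[0,0,-0.001],[0,0,-0.002],[0,0,-0.002],[0,0,-0.002]]' --rot '[[0,0,0],[0,0,0],[0,0,0],[0,0,0]]'

```text
time: 8.83
position: [0.5477, -0.1648, 0.1233]
eef_rot: [0.0, 0.952, 0.306, 0.0]
force: [-1.2, 1.3, 1.7]
width: 0.0198
grip_force: 25.0
```

send_rows --fingers '[0.15,0.15,0.15]' --offset '[[0,0,-0.001],[0,0,-0.001],[0,0,-0.001]]' --rot '[[0,0,0],[0,0,0],[0,0,0]]'

```text
time: 9.08
position: [0.5477, -0.1648, 0.1222]
eef_rot: [0.0, 0.952, 0.306, 0.0]
force: [-0.8, 0.3, 2.9]
width: 0.02
grip_force: 25.0
```

send_rows --fingers '[0.15,0.15,0.15,0.15]' --offset '[[0,0,-0.0007],[0,0,-0.0013],[0,0,-0.0013],[0,0,-0.0013]]' --rot '[[0,0,0],[0,0,0],[0,0,0],[0,0,0]]'

```text
time: 9.42
position: [0.5477, -0.1648, 0.1208]
eef_rot: [0.0, 0.952, 0.306, 0.0]
force: [-1.1, -0.6, 3.2]
width: 0.0201
grip_force: 25.0
```

send_rows --fingers '[0.15,0.15,0.15]' --offset '[[0,0,-0.0007],[0,0,-0.0007],[0,0,-0.0007]]' --rot '[[0,0,0],[0,0,0],[0,0,0]]'

```text
time: 9.67
position: [0.5477, -0.1649, 0.1201]
eef_rot: [0.0, 0.952, 0.306, 0.0]
force: [-1.1, 0.3, 4.2]
width: 0.0203
grip_force: 25.0
```

send_rows --fingers '[0.15,0.15,0.15]' --offset '[[0,0,-0.0007],[0,0,-0.0007],[0,0,-0.0007]]' --rot '[[0,0,0],[0,0,0],[0,0,0]]'

```text
time: 9.92
position: [0.5477, -0.1649, 0.1196]
eef_rot: [0.0, 0.952, 0.306, 0.0]
force: [-1.3, 0.7, 5.8]
width: 0.0202
grip_force: 25.0
```

send_rows --fingers '[0.15,0.15,0.15]' --offset '[[0,0,-0.0006],[0,0,-0.0006],[0,0,-0.0006]]' --rot '[[0,0,0],[0,0,0],[0,0,0]]'

```text
time: 10.17
position: [0.5477, -0.1648, 0.1194]
eef_rot: [0.0, 0.952, 0.306, 0.0]
force: [-2.6, 0.8, 6.5]
width: 0.02
grip_force: 25.0
```

```bash
cat > chk.py <<'E'
from h import *
import sys
s=observe(); Rt=q(s['eef_rot']); t=np.array(s['position'])
im,d,c,P=snap('wrist'); save(im[100:360,140:440],sys.argv[1]+'.png',2)
print(s['time'],t,s['force'],s['width'])
ctr=np.array([.5457,-.1635]); v=c[...,:2]-ctr; g=np.hypot(v[...,0],v[...,1]); a=np.degrees(np.arctan2(v[...,1],v[...,0]))%360
for n,lo,hi in(('flange',.019,.032),('rim',.0352,.0372)):
    m=(g>lo)&(g<hi)&(c[...,2]>.07)&(c[...,2]<.104)
    print(n,m.sum(),np.median(c[m,2]))
    if m.sum()>30:
        p=c[m]; pl=np.linalg.lstsq(np.c_[p[:,:2]-ctr,np.ones(len(p))],p[:,2],rcond=None)[0]; print('  slope',pl)
m=(g<.045)&(c[...,2]>.0895)&(c[...,2]<.096); l=(c[m]-t)@Rt
print('flange tool z',np.median(l[:,2]),cv2.minEnclosingCircle(c[m][:,:2].astype('f4')*1000))
E
python3 chk.py in1
```

```text
10.1667 [ 0.54772282 -0.16484674  0.11937951] [-2.64280313  0.78195492  6.54839568] 0.019982385648488556
flange 4511 0.09131575789572538
  slope [ 0.00037658 -0.00046316  0.09144374]
rim 1026 0.08734629717221784
  slope [-0.00323399  0.00065729  0.08737379]
flange tool z 0.0280369288465343 ((546.2398071289062, -164.66188049316406), 34.05503845214844)
```

View pics/in1.png

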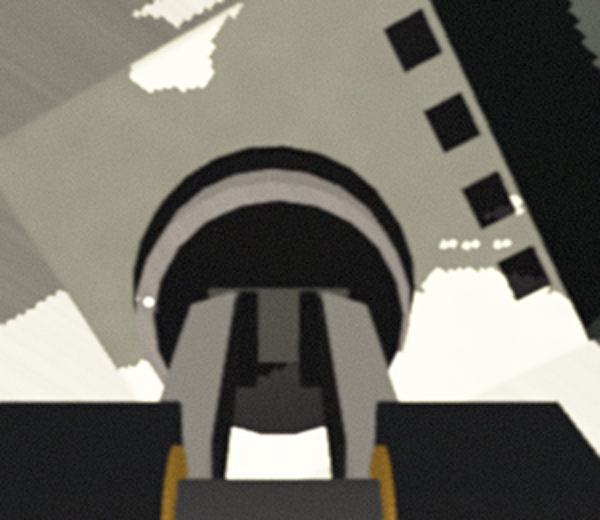

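The flange top sits 4.0 mm above the rim and level, so the flange is home and the head has sunk about 0.6 mm. The fingertips are about 3 mm above the flange. I'll ease the grip to just above the spring force and slide the tips down onto the flange, so they hold the cap down during release.

send_rows --fingers '[0.15,0.15,0.15,0.15,0.15,0.15]' --offset '[[0,0,0],[0,0,0],[0,0,-0.0005],[0,0,-0.001],[0,0,-0.001],[0,0,-0.001]]' --rot '[[0,0,0],[0,0,0],[0,0,0],[0,0,0],[0,0,0],[0,0,0]]' --force 9.5

```text
time: 10.72
position: [0.5478, -0.1649, 0.1189]
eef_rot: [0.0, 0.952, 0.306, 0.0]
force: [-3.6, 0.5, 10.0]
width: 0.0209
grip_force: 9.5
```

send_rows --fingers '[0.15,0.15,0.15,0.15]' --offset '[[0,0,-0.0005],[0,0,-0.0008],[0,0,-0.0008],[0,0,-0.0008]]' --rot '[[0,0,0],[0,0,0],[0,0,0],[0,0,0]]'

```text
time: 11.05
position: [0.5479, -0.1651, 0.1187]
eef_rot: [0.0, 0.952, 0.306, 0.0]
force: [-3.3, 1.1, 11.5]
width: 0.0209
grip_force: 9.5
```

send_rows --fingers '[0.24,0.26,0.28,0.3,0.32,0.34,0.36,0.38,0.4,0.4]' --offset '[[0,0,0],[0,0,-0.0003],[0,0,-0.0006],[0,0,-0.0009],[0,0,-0.0012],[0,0,-0.0012],[0,0,-0.0012],[0,0,-0.0012],[0,0,-0.0012],[0,0,-0.0012]]' --rot '[[0,0,0],[0,0,0],[0,0,0],[0,0,0],[0,0,0],[0,0,0],[0,0,0],[0,0,0],[0,0,0],[0,0,0]]'

```text
time: 11.88
position: [0.5495, -0.1664, 0.117]
eef_rot: [0.002, 0.952, 0.306, 0.002]
force: [1.3, -1.9, 5.1]
width: 0.0376
grip_force: 2.6
```

send_rows --fingers '[0.45,0.5,0.5,0.5,0.55,0.6,0.6,0.6,0.6]' --offset '[[0,0,0],[0,0,0.001],[0,0,0.002],[0,0,0.004],[0,0,0.008],[0,0,0.02],[0,0,0.05],[0,0,0.09],[0,0,0.12]]' --rot '[[0,0,0],[0,0,0],[0,0,0],[0,0,0],[0,0,0],[0,0,0],[0,0,0],[0,0,0],[0,0,0]]'

```text
time: 12.63
position: [0.5471, -0.1643, 0.2377]
eef_rot: [-0.0, 0.952, 0.307, -0.0]
force: [0.2, -0.4, 1.0]
width: 0.0565
grip_force: 0.0
```

send_rows --fingers '[0.6,0.6,0.6]' --offset '[[-0.02,-0.015,0],[-0.02,-0.015,0],[-0.02,-0.015,0]]' --rot '[[0,0,0],[0,0,0],[0,0,0]]'

```text
time: 12.88
position: [0.5268, -0.1796, 0.236]
eef_rot: [-0.0, 0.952, 0.306, -0.0]
force: [0.7, -0.6, 0.6]
width: 0.0563
grip_force: 0.0
```

```bash
python3 chk.py out1
```

```text
12.8833 [ 0.5268408  -0.17959491  0.23595643] [ 0.65625841 -0.56222393  0.61191407] 0.05625009272191328
flange 2985 0.0935824211251608
  slope [0.00147578 0.00181645 0.09357611]
rim 600 0.08801703156754931
  slope [0.00101942 0.00204529 0.08801324]
flange tool z 0.1423525538438966 ((546.1166381835938, -162.46836853027344), 36.92454528808594)
```

View pics/out1.png

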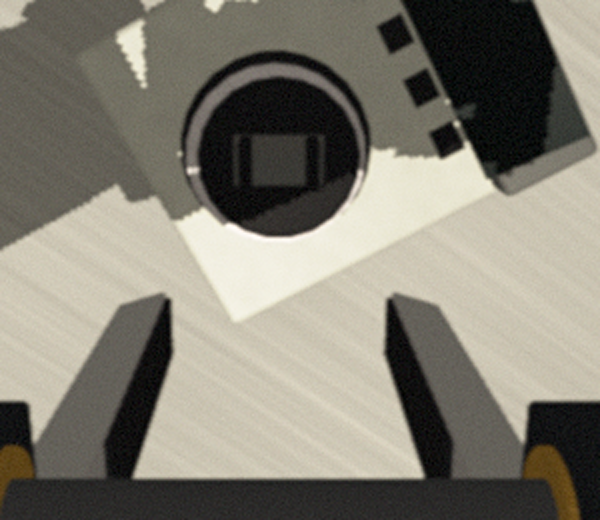

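The picture shows the cap seated in the port at crop (278,155), level, with both ears relaxed. The flange top is 5.56 mm above the rim, which matches the 4 + 1.5 mm expected when the teeth bear on the lip. The gripper is clear.

```bash
python3 -c "
from plant import hand_in
print(hand_in())"
```

```text
the job is handed in; nothing more can be done
None
```

The black cap is locked level in the meter's port, the gripper is clear of it, and the job was handed in at about 13 s; the highest push force I read on the port was 11.5 N, and the arm never went near the cups or wash bottle.

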